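# Set a rail against fence and stop for sawing

### The job

The bench hook is set up for cutting rails to length. With the fingertips push the long pale ash rail that lies askew on it, without ever lifting or tipping it, until its far long edge lies tight along the fence and its left end (the robot's left) is right up to the stop block, ready for the saw. Push gently: the stop block is only lightly nipped and must stay at its setting, and the tools, bottle, stone and offcut round about stay where they are.

Things in the scene. Friction and masses are not known exactly. Their poses are not given: they have to be found in the camera images.
- hook: bench hook, screwed to the bench: dark brown base 260 (x) x 440 (y) x 12 mm high, with a beech fence along its far side, 30 mm above the base, 35 mm thick, near face at x = +95 mm (2 mm saw kerf at y = -60 mm). Origin: centre of the base's underside, at bench height; x points from the near edge to the fence, y along the fence to the robot's left
- fence_face (a point): point on the near face of the fence, at y = 0 of the hook, 27 mm above the bench; axes parallel to the hook's, so the face is the plane x = 0 here
- stop_face (a point): point on the right (-y) face of the oak stop block, which the rail's end must meet: 35 mm from the fence, 27 mm above the bench; axes as the hook's, the face is the plane y = 0. Face: 1 to 71 mm from the fence, up to 33 mm above the base; block 30 mm thick; brass thumbscrew over the fence, top 68 mm above the bench. Slides along the fence if pushed with over 20 N
- rail: pale ash rail, loose, 90 (x) x 210 (y) x 22 mm high, 0.2 to 0.37 kg, flat on the base (12 mm above the bench), clear of fence and stop, turned up to 0.25 rad from the hook, may stick out 30 mm past the base's right end. Origin: centre of its underside; x across it to its far edge, y along it to the robot's left. About 2 to 5 N slides it
- rail_far_left (a point): the rail's far left corner, at mid-thickness (x +45, y +105, z +11 mm from the rail's origin), axes as the rail's
- rail_far_right (a point): the rail's far right corner, at mid-thickness (x +45, y -105, z +11 mm from the rail's origin), axes as the rail's
- offcut: a loose ash offcut lying on the bench hook's base near its front left corner, 45 (x) x 60 (y) x 22 mm high; origin at the centre of its underside. Leave alone
- chisel_wide: loose bevel-edge chisel, orange handle, 250 mm long, 27 mm high, lying on the bench near the hook's right near corner; origin on the bench where handle meets blade. Leave alone
- chisel_narrow: loose narrow chisel, brown wooden handle, 250 mm long, 27 mm high, lying on the bench near the hook's left near corner; origin on the bench where handle meets blade. Leave alone
- mallet: loose black rubber mallet, head 64 mm across and 100 mm long, wooden handle 240 mm, lying on the left; origin on the bench under its head. Leave alone
- glue: amber glue bottle with orange cap, 60 mm across, 165 mm tall, standing left or right of the bench hook; origin at the centre of its underside. Leave alone
- stone: pale blue and white sharpening stone, 210 x 70 x 26 mm high, lying left or right of the bench hook; origin at the centre of its underside. Leave alone
- saw: pull saw lying at the far right, 560 mm long, 26 mm high; origin on the bench where handle meets blade. Leave alone
Not all that is in view belongs to the job. Leave any purple look-alike of the rail alone.

How it is judged:
By the outcome, as a careful person would: the job done as asked, in the order asked, and still so for the second after the job is handed in, with the robot touching nothing.
It also fails if it takes over 67 s, if anything falls off the work surface, if the arm or the gripper's body presses on something with over 40 N, if the wrist force passes 120 N, or if a joint passes its speed limit or range.

### The arm

A 6-joint arm with a two-finger parallel gripper is mounted at the origin on the work surface. World frame = base frame: x ahead of the robot, y to its left, z up, the work surface at z = 0. Lengths are in m, angles in rad, forces in N, time in s.
With the tool pointing down it reaches from about 0.35 to 0.85 m from the base axis. Payload 8.1 kg.
Tool frame: the origin (TCP) lies on the centre line of the jaws, within the pads' length; the fingertips stand 17 mm ahead of it and the grasp point (between the pads) lies 2 mm behind it; z points along the fingers, y is the line along which they close (so a half turn about z gives the same grasp; the last joint's range is limited). The gripper opens to 85 mm and grips with 20 to 120 N. Pads are 22 mm wide; open, the fingers measure 114 mm over their backs; the gripper's body (76 mm by 85 mm) begins 54 mm behind the grasp point. The pads swing forward as they close: fully open they stand 13 mm farther back than shut.
Start: joints at [1.073, 0.13, 1.488, -0, 1.523, -0.085], TCP at [0.241, 0.55, 0.248] pointing down, gripper open.
Joint ranges: [-2.96, 2.96], [-0.89, 2.26], [0.02, 2.5], [-1.34, 4.48], [0, 2.73], [-2.66, 2.66]. Speed limits (rad/s): [2.39, 2.39, 2.79, 3.14, 3.14, 3.14].

### API

Orientations are given as a rotation vector (axis times angle).
In Python, from bench import readout, cams, order gives the robot as it stands.
- The arm moves only by the tool send_rows, never from a script. Its argument "moves" is one flat list of numbers, 7 for each row, row after row: the turn, a rotation vector about the world's x, y, z each as a share of 2 pi rad, from -1 to 1, then the shift along the world's x, y, z each as a share of 120 mm, from -1 to 1, then the opening, from 0 (shut) to 1 (fully open). In form: [wx, wy, wz, dx, dy, dz, fingers, wx, wy, wz, dx, dy, dz, fingers, ...]. A call has 1 to 5 rows; each row shifts and turns the commanded pose from where the row before left it; what a row does not reach is not made up. A row lasts 1/8 s, in which the tool goes at most 62.5 mm and 10.7 degrees, less where a joint would pass 70% of its speed; a pose out of reach is approached as far as the arm can. A call with a number of a shift or a turn outside -1 to 1 is refused whole. A call with a gripper value outside its range is refused whole. The fingers move at their own pace and stop on an object; the grip force is fixed at half the most. Time passes only in rows, so rows that do not move let the fingers close. It gives the time, the measured TCP pose, the force, the opening and the grip force at its end, in the units of the state.
- readout.sense(): the state, without advancing time (a new reading comes with each control period).
- cams.camera(name): name is "side" or "top" or "wrist"; returns (picture, depth): 384x512x3 uint8, red, green, blue; 384x512 float32, m along the optical axis (not along the pixel's ray), 0 where there is no reading.
- cams.camera_model(name): a dict with "fx", "fy", "cx", "cy" (pixels), "distortion" ([k1, k2, p1, p2, k3] as OpenCV has them; the pictures are not rectified), "world_to_cam" (4x4, takes a point from world to camera coordinates). Camera axes: x right, y down, z forward; pixel columns grow to the right and rows downward; lengths in m; the calibration is good to about 2 mm. A picture is of the moment at which its call begins: read the wrist's pose just before it. camera_model takes no time and is no camera call; for the wrist camera it gives the pose at the moment of the call.
- order.finish_job(): hands the job in; it is judged then, once.
The state is a dict: "t": time; "joint_positions": joint angles; "joint_velocities": joint speeds; "effort": joint torques, N m; "position": TCP position; "orientation": TCP orientation; "wrist_force": force on the tool from outside, world axes, zero at the start; "ft_torque": the same for the moment, N m; "width": finger opening in m; "gripper_force": force on a finger pad.
Only numpy, scipy, OpenCV 4.12 (cv2) and the standard library are available. Lean on these libraries where they do the work, as an engineer would, in place of code of your own. Each camera call takes 0.05 s, during which the arm holds its last target. There are 200 camera calls.

## Working session

There is one attempt and no reset: what is moved stays moved. The work goes in short steps, Python scripts to look and compute and a tool call to move; the robot and the scene stay as the last step left them, time stands still between calls to the robot, and variables do not carry over. Pictures are saved under pics/ and viewed, at most 10 in all, crops included, and the job is handed in when it is done.

Besides the shell and the picture viewer there is one more tool, called by a JSON object that holds its "api" and its "payload", one argument or row to a line. send_rows: Moves the arm, as the interface text tells. Its arguments: {"type":"object","properties":{"moves":{"type":"array"}},"required":["moves"]}

```bash
mkdir -p pics; ls
python3 - <<'E'
from bench import readout,cams,order
import cv2,numpy as np
s=readout.sense();print(s)
for n in("top","side"):
    p,d=cams.camera(n);cv2.imwrite(f"pics/{n}0.png",p[:,:,::-1]);np.savez(f"{n}0.npz",p=p,d=d)
    m=cams.camera_model(n);print(n,m)
E
```

```text
pics
{'t': 0.0, 'joint_positions': array([ 1.07263090e+00,  1.31181185e-01,  1.48928424e+00,  5.44709680e-06,
        1.52299133e+00, -8.53588577e-02]), 'joint_velocities': array([-1.11208159e-03, -6.39364306e-06,  1.27256159e-03, -1.81560101e-03,
       -8.61386994e-04, -1.58621487e-03]), 'effort': array([ 2.07220305e-04, -5.69396818e+01, -5.00554240e+01, -3.76850421e-04,
        1.50344730e-02, -3.11872998e-05]), 'position': array([0.24041562, 0.54916169, 0.24722972]), 'orientation': array([-6.43729895e-01, -3.07437912e+00,  2.80143416e-03]), 'wrist_force': array([ 0.64025416, -0.03573595,  0.9358115 ]), 'ft_torque': array([-0.0649857 , -0.01102231, -0.02485672]), 'gripper_force': 0.0, 'width': 0.08527797100718314}
top {'fx': 459.3042463869501, 'fy': 459.3042463869501, 'cx': 258.27682454111573, 'cy': 187.65937426707714, 'distortion': array([-0.05379663,  0.        ,  0.        ,  0.        ,  0.        ]), 'world_to_cam': array([[-1.09040121e-01, -9.94037059e-01, -7.59305846e-04,
         3.32724336e-02],
       [-9.66181195e-01,  1.06163998e-01, -2.34995964e-01,
         4.56022829e-01],
       [ 2.33675308e-01, -2.48903613e-02, -9.71996050e-01,
         1.41992865e+00],
       [ 0.00000000e+00,  0.00000000e+00,  0.00000000e+00,
         1.00000000e+00]])}
side {'fx': 380.99588802241794, 'fy': 380.99588802241794, 'cx': 249.24063548390498, 'cy': 185.56345660147952, 'distortion': array([-0.06032723,  0.        ,  0.        ,  0.        ,  0.        ]), 'world_to_cam': array([[ 0.89725544, -0.44107692, -0.0195913 , -0.37809823],
       [-0.28580142, -0.54642145, -0.7872364 ,  0.15512034],
       [ 0.3365267 ,  0.71195137, -0.61634003,  1.46757333],
       [ 0.        ,  0.        ,  0.        ,  1.        ]])}
```

View pics/top0.png

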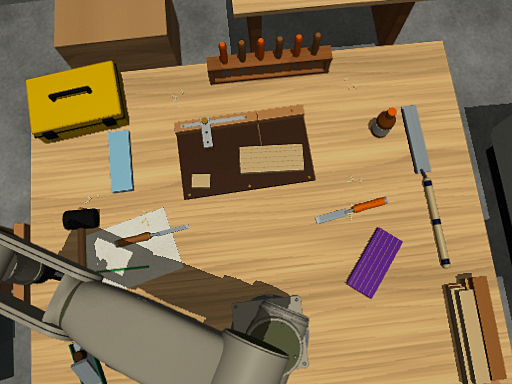

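View pics/side0.png

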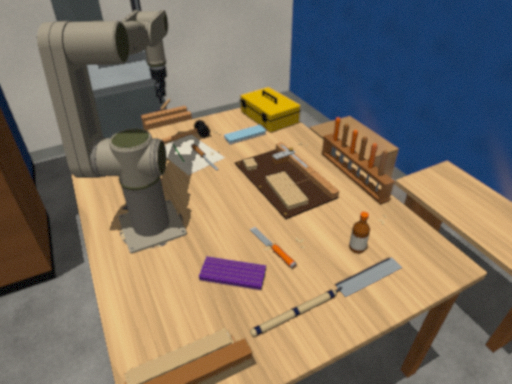

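The top view shows the hook at about (178–315, 105–198). The pale rail is on it at (240–304, 143–173), the small offcut at (201,181), and the stop near (207,130). The purple look-alike at (375,263) isn't pale and isn't on the hook, so it isn't the rail. I'll confirm this in a crop and measure.

```bash
cat > h.py <<'E'
import cv2,numpy as np
from bench import cams
def ray(m,uv):
    K=np.array([[m["fx"],0,m["cx"]],[0,m["fy"],m["cy"]],[0,0,1]])
    n=cv2.undistortPoints(np.float64(uv).reshape(-1,1,2),K,m["distortion"]).reshape(-1,2)
    T=m["world_to_cam"];R=T[:3,:3];c=-R.T@T[:3,3]
    return c,np.c_[n,np.ones(len(n))]@R
def onz(m,uv,z):
    c,d=ray(m,uv);return c+d*((z-c[2])/d[:,2])[:,None]
def proj(m,P):
    T=m["world_to_cam"];K=np.array([[m["fx"],0,m["cx"]],[0,m["fy"],m["cy"]],[0,0,1]])
    return cv2.projectPoints(np.float64(P).reshape(-1,3),cv2.Rodrigues(T[:3,:3])[0],T[:3,3],K,m["distortion"])[0].reshape(-1,2)
E
python3 - <<'E'
from h import *
f=np.load("top0.npz");p=f["p"]
c=p[95:205,168:322];cv2.imwrite("pics/crop0.png",cv2.resize(c,None,fx=5,fy=5,interpolation=cv2.INTER_CUBIC)[:,:,::-1])
for q in[(150,270),(181,201),(135,208),(122,205),(118,230),(115,285),(180,250)]:print(q,p[q],f["d"][q])
E
```

```text
(150, 270) [191 162 109] 1.5184884
(181, 201) [191 163 108] 1.4995068
(135, 208) [158 162 156] 1.5209206
(122, 205) [145 106  29] 1.5088402
(118, 230) [162 168 167] 1.5426852
(115, 285) [188 130  72] 1.539915
(180, 250) [58 34 23] 1.5197554
```

View pics/crop0.png

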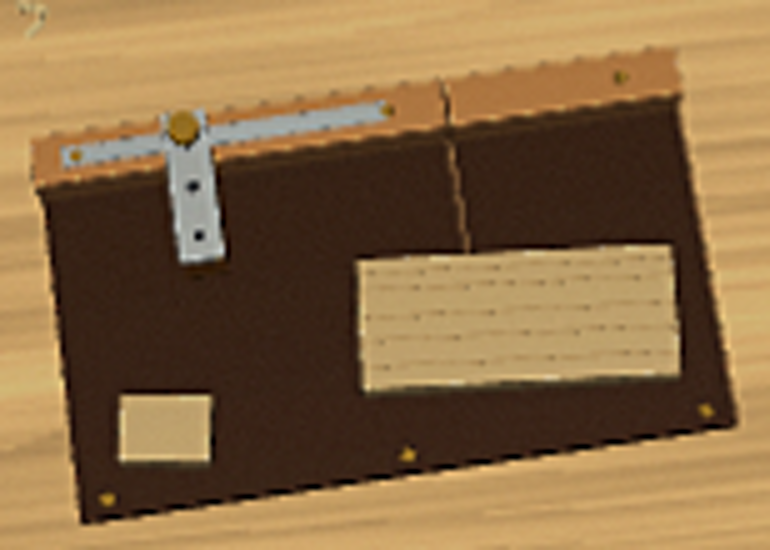

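```bash
cat >> h.py <<'E'
def measure(name,p,roi):
    m=cams.camera_model(name);x0,x1,y0,y1=roi
    hsv=cv2.cvtColor(p,cv2.COLOR_RGB2HSV)
    return m,hsv
def rectfit(m,p,z,lo,hi,roi,minA=300):
    x0,x1,y0,y1=roi;S=4
    c=cv2.resize(p[y0:y1,x0:x1],None,fx=S,fy=S,interpolation=cv2.INTER_CUBIC)
    k=cv2.inRange(c,np.array(lo),np.array(hi));k=cv2.morphologyEx(k,cv2.MORPH_CLOSE,np.ones((9,9)));k=cv2.morphologyEx(k,cv2.MORPH_OPEN,np.ones((13,13)))
    out=[]
    for q in cv2.findContours(k,cv2.RETR_EXTERNAL,cv2.CHAIN_APPROX_NONE)[0]:
        if cv2.contourArea(q)<minA*S*S: continue
        uv=(q.reshape(-1,2)+.5)/S-.5+[x0,y0]
        P=onz(m,uv,z)[:,:2]
        (cx,cy),(w,h),a=cv2.minAreaRect(np.float32(P*1000))
        ang=a if h>w else a-90   # long axis along y -> angle of rail x axis
        ang=(ang+90)%180-90
        out.append((cx,cy,min(w,h),max(w,h),ang))
    return out
E
python3 - <<'E'
from h import *
f=np.load("top0.npz");p=f["p"];m=cams.camera_model("top")
T=m["world_to_cam"];print("cam",-T[:3,:3].T@T[:3,3])
print("rail",rectfit(m,p,.034,(140,115,70),(255,225,165),(225,310,135,180)))
print("offc",rectfit(m,p,.034,(140,115,70),(255,225,165),(185,216,168,194),100))
cr=lambda L:np.array(L)/5.-.4+[168,95]
pr=lambda n,P:print(n,np.round(P*1000,1).tolist())
near=onz(m,cr([(83,522),(737,425)]),.012);pr("near corners",near)
far=onz(m,cr([(35,140),(678,48)]),.042);pr("fence far top",far)
nt=onz(m,cr([(42,180),(680,90)]),.042);pr("fence near top",nt)
nb=onz(m,cr([(45,190),(680,98)]),.012);pr("fence near bottom",nb)
st=onz(m,cr([(180,262),(225,258),(210,145),(165,150)]),.045);pr("stop top .045",st)
v=near[0]-near[1];print("len",np.linalg.norm(v)*1e3,"ang",np.degrees(np.arctan2(-v[0],v[1])))
v=far[0]-far[1];print("len",np.linalg.norm(v)*1e3,"ang",np.degrees(np.arctan2(-v[0],v[1])))
d=f["d"]
E
```

```text
cam [0.11242645 0.02000336 1.48735382]
rail [(558.0379638671875, -70.27751922607422, 90.71907806396484, 210.29290771484375, -3.4007415771484375)]
offc [(507.37689208984375, 168.3180694580078, 43.093971252441406, 58.33685302734375, -6.2731475830078125)]
near corners [[455.6, 228.7, 12.0], [473.9, -208.0, 12.0]]
fence far top [[714.4, 238.2, 42.0], [732.9, -200.4, 42.0]]
fence near top [[685.3, 235.3, 42.0], [702.4, -197.6, 42.0]]
fence near bottom [[689.7, 238.2, 12.0], [708.8, -201.3, 12.0]]
stop top .045 [[616.4, 147.7, 45.0], [615.9, 117.8, 45.0], [696.4, 121.1, 45.0], [696.2, 151.4, 45.0]]
len 437.1070422613027 ang 2.404172177727193
len 438.8988745883034 ang 2.4242908929344926
```

The rail is the pale plank at top-view (272,158). It measures 90×210 mm and sits at −3.4°, while the hook is at +2.4°. In hook coordinates it has to move about +90 mm in x and +80 mm in y. I'll push the long edge first with the fingers open and square to the fence.

{"api": "send_rows", "payload": {
  "moves": [0, 0, 0.0145, 0.167, -0.428, 0, 1, 0, 0, 0.0145, 0.167, -0.428, 0, 1, 0, 0, 0.0145, 0.167, -0.428, 0, 1, 0, 0, 0.0145, 0.167, -0.428, 0, 1, 0, 0, 0.0145, 0.167, -0.428, 0, 1]
}}

```text
t: 0.72
position: [0.341, 0.2911, 0.2479]
orientation: [0.072, -3.141, 0.0]
wrist_force: [1.7, 0.3, 0.8]
width: 0.0856
gripper_force: 0.0
```

{"api": "send_rows", "payload": {
  "moves": [0, 0, 0, 0.167, -0.428, 0, 1, 0, 0, 0, 0.167, -0.428, 0, 1, 0, 0, 0, 0.167, -0.428, 0, 1, 0, 0, 0, 0.167, -0.428, 0, 1, 0, 0, 0, 0.167, -0.428, 0, 1]
}}

```text
t: 1.35
position: [0.4412, 0.0342, 0.2481]
orientation: [-0.067, 3.141, 0.0]
wrist_force: [0.7, 0.2, -0.1]
width: 0.0851
gripper_force: 0.0
```

{"api": "send_rows", "payload": {
  "moves": [0, 0, 0, 0.167, -0.428, 0, 1, 0, 0, 0, 0.167, -0.428, 0, 1, 0, 0, 0, 0, 0, -0.5, 1, 0, 0, 0, 0, 0, -0.5, 1, 0, 0, 0, 0, 0, 0, 1]
}}

```text
t: 1.98
position: [0.4766, -0.0658, 0.1229]
orientation: [0.066, -3.13, -0.005]
wrist_force: [-0.5, -0.1, -0.3]
width: 0.0853
gripper_force: 0.0
```

{"api": "send_rows", "payload": {
  "moves": [0, 0, 0, 0, 0, -0.3, 1, 0, 0, 0, 0, 0, -0.3, 1, 0, 0, 0, 0, 0, -0.05, 1, 0, 0, 0, 0, 0, 0, 1]
}}

```text
t: 2.48
position: [0.4825, -0.0669, 0.0524]
orientation: [-0.068, 3.139, -0.001]
wrist_force: [-0.2, 0.1, 0.1]
width: 0.0854
gripper_force: 0.0
```

{"api": "send_rows", "payload": {
  "moves": [0, 0, 0, 0, 0, -0.03, 1, 0, 0, 0, 0, 0, -0.03, 1, 0, 0, 0, 0, 0, 0, 1]
}}

```text
t: 2.85
position: [0.4812, -0.0667, 0.0433]
orientation: [-0.067, 3.141, -0.0]
wrist_force: [-1.0, 0.6, 0.1]
width: 0.0853
gripper_force: 0.0
```

Run:
```python
from bench import readout
from h import *
s=readout.sense();print(s["position"],s["wrist_force"])
p,d=cams.camera("wrist");q,_=cams.camera("side")
P=s["position"];u=proj(cams.camera_model("side"),P)[0].astype(int);print(u)
c=q[u[1]-45:u[1]+35,u[0]-50:u[0]+70]
a=cv2.resize(c,(600,400),interpolation=cv2.INTER_CUBIC)
cv2.imwrite("pics/s1.png",a[:,:,::-1])
```

```text
[ 0.48120863 -0.06671749  0.04327709] [-0.98197639  0.64775422  0.1095317 ]
[269 190]
```

View pics/s1.png

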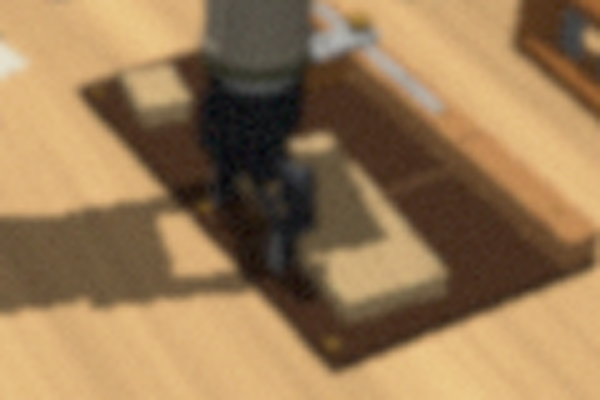

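The crop shows the open fingers just in front of the rail's near edge, with the tips close above the base at about (280,265). I'll probe down gently to find the tip height.

{"api": "send_rows", "payload": {
  "moves": [0, 0, 0, 0, 0, -0.03, 1, 0, 0, 0, 0, 0, -0.02, 1, 0, 0, 0, 0, 0, 0, 1]
}}

```text
t: 3.32
position: [0.4808, -0.0666, 0.0367]
orientation: [0.067, -3.14, -0.0]
wrist_force: [-0.0, 0.5, -1.0]
width: 0.0853
gripper_force: 0.0
```

{"api": "send_rows", "payload": {
  "moves": [0, 0, 0, 0, 0, -0.03, 1, 0, 0, 0, 0, 0, 0, 1]
}}

```text
t: 3.58
position: [0.4809, -0.0666, 0.0331]
orientation: [0.067, -3.14, -0.0]
wrist_force: [0.0, 0.5, 0.8]
width: 0.0852
gripper_force: 0.0
```

{"api": "send_rows", "payload": {
  "moves": [0, 0, 0, 0, 0, -0.02, 1, 0, 0, 0, 0, 0, 0, 1]
}}

```text
t: 3.82
position: [0.481, -0.0667, 0.0309]
orientation: [0.067, -3.14, -0.0]
wrist_force: [-0.3, 0.5, 0.9]
width: 0.0856
gripper_force: 0.0
```

{"api": "send_rows", "payload": {
  "moves": [0, 0, 0, 0, 0, -0.02, 1, 0, 0, 0, 0, 0, 0, 1]
}}

```text
t: 4.08
position: [0.481, -0.0667, 0.0285]
orientation: [0.067, -3.14, -0.0]
wrist_force: [-0.0, -0.2, 0.0]
width: 0.0855
gripper_force: 0.0
```

{"api": "send_rows", "payload": {
  "moves": [0, 0, 0, 0, 0, -0.02, 1, 0, 0, 0, 0, 0, 0, 1]
}}

```text
t: 4.32
position: [0.481, -0.0667, 0.026]
orientation: [0.067, -3.14, -0.0]
wrist_force: [0.4, -0.8, -1.0]
width: 0.0853
gripper_force: 0.0
```

So with the gripper open the tips stand only about 4 mm ahead of the TCP. I'll go down to z≈0.020, which puts the tips near 16 mm, then push along the hook's +x.

{"api": "send_rows", "payload": {
  "moves": [0, 0, 0, 0, 0, -0.03, 1, 0, 0, 0, 0, 0, -0.02, 1, 0, 0, 0, 0, 0, 0, 1]
}}

```text
t: 4.7
position: [0.4809, -0.0666, 0.0199]
orientation: [0.067, -3.14, -0.0]
wrist_force: [0.2, -0.3, -0.5]
width: 0.0855
gripper_force: 0.0
```

{"api": "send_rows", "payload": {
  "moves": [0, 0, 0, 0.06, 0.0025, 0, 1, 0, 0, 0, 0.06, 0.0025, 0, 1, 0, 0, 0, 0.06, 0.0025, 0, 1, 0, 0, 0, 0.06, 0.0025, 0, 1, 0, 0, 0, 0.06, 0.0025, 0, 1]
}}

```text
t: 5.32
position: [0.5175, -0.0653, 0.0203]
orientation: [0.067, -3.14, 0.0]
wrist_force: [-1.6, 1.0, 0.5]
width: 0.0855
gripper_force: 1.3
```

{"api": "send_rows", "payload": {
  "moves": [0, 0, 0, 0.06, 0.0025, 0, 1, 0, 0, 0, 0.06, 0.0025, 0, 1, 0, 0, 0, 0.06, 0.0025, 0, 1, 0, 0, 0, 0.06, 0.0025, 0, 1, 0, 0, 0, 0.06, 0.0025, 0, 1]
}}

```text
t: 5.95
position: [0.5533, -0.0634, 0.0202]
orientation: [0.067, -3.14, -0.001]
wrist_force: [-6.8, 0.5, 5.4]
width: 0.0853
gripper_force: 2.9
```

Run:
```python
from bench import readout
from h import *
s=readout.sense();print(s["wrist_force"])
p,d=cams.camera("top");w,wd=cams.camera("wrist")
a=np.hstack([cv2.resize(p[95:205,168:322],(400,286),interpolation=cv2.INTER_CUBIC),cv2.resize(w,(381,286))])
cv2.imwrite("pics/a2.png",a[:,:,::-1])
```

```text
[-6.79817141  0.51778274  5.37670647]
```

View pics/a2.png

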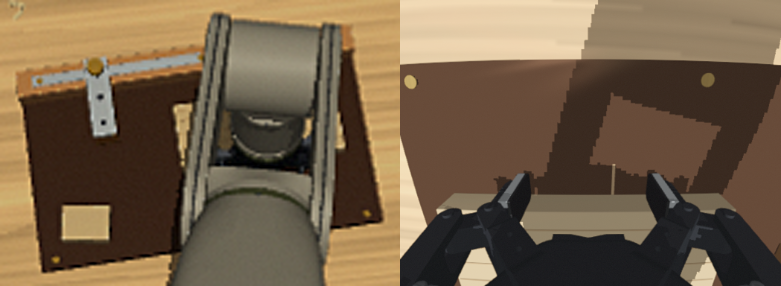

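The wrist view shows the rail's near edge (pixel row ~193) square to both fingers and lying flat. I'll carry on pushing to the fence.

{"api": "send_rows", "payload": {
  "moves": [0, 0, 0, 0.06, 0.0025, 0, 1, 0, 0, 0, 0.06, 0.0025, 0, 1, 0, 0, 0, 0.06, 0.0025, 0, 1, 0, 0, 0, 0.04, 0.0015, 0, 1, 0, 0, 0, 0.02, 0.001, 0, 1]
}}

```text
t: 6.68
position: [0.5822, -0.0625, 0.0203]
orientation: [0.067, -3.141, -0.0]
wrist_force: [-3.2, -1.0, 2.0]
width: 0.0856
gripper_force: 1.8
```

{"api": "send_rows", "payload": {
  "moves": [0, 0, 0, 0.015, 0.0005, 0, 1, 0, 0, 0, 0.015, 0.0005, 0, 1, 0, 0, 0, 0.015, 0.0005, 0, 1]
}}

```text
t: 7.05
position: [0.5874, -0.0623, 0.0203]
orientation: [0.067, -3.141, 0.0]
wrist_force: [-2.6, -0.8, -0.4]
width: 0.0853
gripper_force: 1.1
```

{"api": "send_rows", "payload": {
  "moves": [0, 0, 0, 0.015, 0.0005, 0, 1, 0, 0, 0, 0.015, 0.0005, 0, 1]
}}

```text
t: 7.3
position: [0.5911, -0.0622, 0.0203]
orientation: [-0.067, 3.141, -0.0]
wrist_force: [-1.0, -0.2, 0.0]
width: 0.0857
gripper_force: 1.1
```

{"api": "send_rows", "payload": {
  "moves": [0, 0, 0, 0.012, 0.0005, 0, 1, 0, 0, 0, 0.012, 0.0005, 0, 1]
}}

```text
t: 7.55
position: [0.5921, -0.0622, 0.0202]
orientation: [0.067, -3.137, -0.0]
wrist_force: [-17.5, -0.5, 14.0]
width: 0.0855
gripper_force: 9.0
```

The rail meets the fence at x=0.592, with 17 N of force. Next I back off, lift, turn 90°, partly close the fingers and move to the rail's right end.

{"api": "send_rows", "payload": {
  "moves": [0, 0, 0, -0.25, -0.01, 0, 1, 0, 0, 0, 0, 0, 0.4, 1, 0, 0, -0.0278, 0, 0, 0.4, 0.4, 0, 0, -0.0278, 0, 0, 0, 0.4, 0, 0, -0.0278, 0, 0, 0, 0.4]
}}

```text
t: 8.18
position: [0.5652, -0.0634, 0.118]
orientation: [0.756, 3.045, 0.001]
wrist_force: [-0.6, -0.7, 0.8]
width: 0.0345
gripper_force: 0.0
```

{"api": "send_rows", "payload": {
  "moves": [0, 0, -0.0278, 0.18, -0.3, 0, 0.4, 0, 0, -0.0278, 0.18, -0.3, 0, 0.4, 0, 0, -0.0278, 0.18, -0.3, 0, 0.4, 0, 0, -0.0278, 0.18, -0.3, 0, 0.4, 0, 0, -0.0278, 0, 0, 0, 0.4]
}}

```text
t: 8.8
position: [0.6516, -0.2104, 0.1163]
orientation: [1.978, 2.438, 0.0]
wrist_force: [0.2, 0.2, 0.6]
width: 0.034
gripper_force: 0.0
```

{"api": "send_rows", "payload": {
  "moves": [0, 0, -0.0276, 0, 0, 0, 0.4, 0, 0, 0, 0, 0, 0, 0.4]
}}

```text
t: 9.05
position: [0.6507, -0.2075, 0.1164]
orientation: [2.172, 2.269, 0.001]
wrist_force: [-0.2, 0.2, 0.7]
width: 0.0339
gripper_force: 0.0
```

Run:
```python
from bench import readout
from h import *
s=readout.sense();print(s["position"],s["orientation"],s["width"])
p,d=cams.camera("top");w,wd=cams.camera("wrist");np.savez("w3.npz",w=w,d=wd)
a=np.hstack([cv2.resize(p[95:205,168:322],(400,286),interpolation=cv2.INTER_CUBIC),cv2.resize(w,(381,286))])
cv2.imwrite("pics/a3.png",a[:,:,::-1])
```

```text
[ 0.65065483 -0.20751979  0.11637698] [2.17205429e+00 2.26881445e+00 6.57818127e-04] 0.03389540640016197
```

View pics/a3.png

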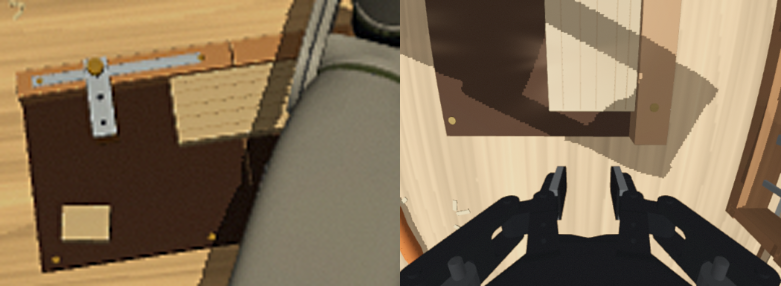

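The left half shows the rail lying along the fence. The wrist half shows its right end square at row ~110, with the fingers centred on it. I'll work out the gaps from the wrist image.

Run:
```python
from h import *
m=cams.camera_model("wrist");S=512/381
uv=[((x-400)*S,y*S) for x,y in[(549,111),(639,111),(546,10),(640,10)]]
P=onz(m,uv,.034)*1000;print(np.round(P,1))
O=np.array([594.2,14.6]);t=np.radians(2.41);R=np.array([[np.cos(t),np.sin(t)],[-np.sin(t),np.cos(t)]])
print("hook",np.round((P[:,:2]-O)@R.T,1),"tool",(R@(np.array([650.7,-207.5])-O)).round(1))
```

```text
[[ 607.7 -170.    34. ]
 [ 701.7 -165.5   34. ]
 [ 604.9  -75.    34. ]
 [ 692.2  -70.6   34. ]]
hook [[   5.7 -185. ]
 [  99.8 -184.4]
 [   6.9  -90. ]
 [  94.4  -89.3]] tool [  47.1 -224.3]
```

{"api": "send_rows", "payload": {
  "moves": [0, 0, 0, 0, 0, -0.4, 0.4, 0, 0, 0, 0, 0, -0.2, 0.4, 0, 0, 0, 0, 0, -0.05, 0.4, 0, 0, 0, 0, 0, 0, 0.4]
}}

```text
t: 9.65
position: [0.6506, -0.2073, 0.0389]
orientation: [2.171, 2.27, 0.0]
wrist_force: [-0.6, -0.3, 0.8]
width: 0.0339
gripper_force: 0.0
```

{"api": "send_rows", "payload": {
  "moves": [0, 0, 0, 0.015, 0.1, 0, 0.4, 0, 0, 0, 0, 0, -0.04, 0.4, 0, 0, 0, 0, 0, 0, 0.4]
}}

```text
t: 10.02
position: [0.6521, -0.1949, 0.0336]
orientation: [2.172, 2.269, -0.0]
wrist_force: [0.2, -0.3, -0.2]
width: 0.0345
gripper_force: 0.0
```

{"api": "send_rows", "payload": {
  "moves": [0, 0, 0, 0, 0, -0.025, 0.4, 0, 0, 0, 0, 0, 0, 0.4]
}}

```text
t: 10.28
position: [0.6518, -0.1954, 0.0301]
orientation: [-2.173, -2.268, 0.0]
wrist_force: [0.0, 0.1, 0.1]
width: 0.0338
gripper_force: 0.0
```

{"api": "send_rows", "payload": {
  "moves": [0, 0, 0, 0, 0, -0.02, 0.4, 0, 0, 0, 0, 0, 0, 0.4]
}}

```text
t: 10.52
position: [0.6523, -0.1955, 0.0283]
orientation: [2.173, 2.268, 0.0]
wrist_force: [-0.1, -0.2, 1.5]
width: 0.0338
gripper_force: 0.5
```

{"api": "send_rows", "payload": {
  "moves": [0, 0, 0, -0.0025, 0.055, 0.008, 0.4, 0, 0, 0, -0.0025, 0.055, 0, 0.4, 0, 0, 0, -0.0025, 0.055, 0, 0.4, 0, 0, 0, -0.0025, 0.055, 0, 0.4, 0, 0, 0, -0.0025, 0.055, 0, 0.4]
}}

```text
t: 11.15
position: [0.6504, -0.1618, 0.0289]
orientation: [-2.173, -2.268, 0.0]
wrist_force: [-0.7, -1.7, -0.9]
width: 0.0341
gripper_force: 0.7
```

{"api": "send_rows", "payload": {
  "moves": [0, 0, 0, -0.0025, 0.055, 0, 0.4, 0, 0, 0, -0.0025, 0.055, 0, 0.4, 0, 0, 0, -0.0025, 0.055, 0, 0.4, 0, 0, 0, -0.0025, 0.055, 0, 0.4, 0, 0, 0, -0.0025, 0.05, 0, 0.4]
}}

```text
t: 11.78
position: [0.649, -0.1294, 0.029]
orientation: [-2.173, -2.268, -0.0]
wrist_force: [-0.1, -1.4, -0.7]
width: 0.0339
gripper_force: 0.6
```

{"api": "send_rows", "payload": {
  "moves": [0, 0, 0, -0.002, 0.05, 0, 0.4, 0, 0, 0, -0.002, 0.04, 0, 0.4, 0, 0, 0, -0.001, 0.02, 0, 0.4, 0, 0, 0, 0, 0, 0, 0.4]
}}

```text
t: 12.28
position: [0.6485, -0.1164, 0.0292]
orientation: [-2.173, -2.269, -0.0]
wrist_force: [0.3, -1.2, -0.7]
width: 0.0338
gripper_force: 0.0
```

Run:
```python
from bench import readout
from h import *
s=readout.sense();print(s["position"],s["wrist_force"])
p,d=cams.camera("top");w,wd=cams.camera("wrist")
a=np.hstack([cv2.resize(p[95:205,168:322],(400,286),interpolation=cv2.INTER_CUBIC),cv2.resize(w,(381,286))])
cv2.imwrite("pics/a4.png",a[:,:,::-1])
```

```text
[ 0.64852114 -0.1163894   0.02916966] [ 0.32322394 -1.24392404 -0.71687201]
```

View pics/a4.png

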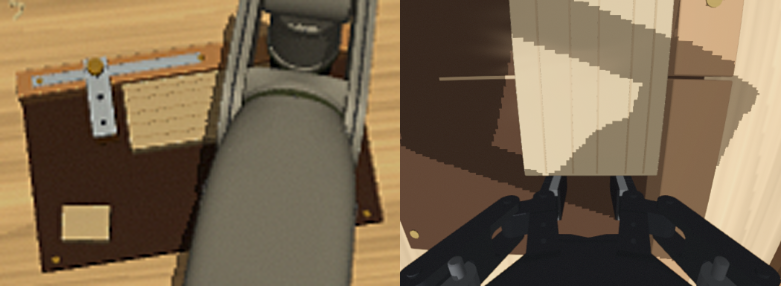

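The rail's left end is about 11 mm short of the stop: rail edge at left-half pixel 125, stop edge at 116. I'll go on slowly and watch the force.

{"api": "send_rows", "payload": {
  "moves": [0, 0, 0, -0.001, 0.025, 0, 0.4, 0, 0, 0, -0.001, 0.025, 0, 0.4, 0, 0, 0, 0, 0.015, 0, 0.4, 0, 0, 0, 0, 0.008, 0, 0.4]
}}

```text
t: 12.88
position: [0.6483, -0.108, 0.0292]
orientation: [2.173, 2.268, -0.0]
wrist_force: [-0.5, -3.0, 2.0]
width: 0.0341
gripper_force: 1.5
```

{"api": "send_rows", "payload": {
  "moves": [0, 0, 0, 0, 0.008, 0, 0.4, 0, 0, 0, 0, 0.006, 0, 0.4]
}}

```text
t: 13.12
position: [0.6482, -0.1065, 0.0292]
orientation: [2.173, 2.268, -0.0]
wrist_force: [-1.2, -4.1, 3.2]
width: 0.0343
gripper_force: 2.1
```

{"api": "send_rows", "payload": {
  "moves": [0, 0, 0, 0, 0.006, 0, 0.4, 0, 0, 0, 0, 0.006, 0, 0.4]
}}

```text
t: 13.38
position: [0.6482, -0.1052, 0.0292]
orientation: [2.173, 2.268, -0.001]
wrist_force: [-1.6, -5.0, 3.2]
width: 0.0343
gripper_force: 2.6
```

{"api": "send_rows", "payload": {
  "moves": [0, 0, 0, 0, 0.004, 0, 0.4, 0, 0, 0, 0, 0.004, 0, 0.4]
}}

```text
t: 13.62
position: [0.6482, -0.1043, 0.0293]
orientation: [2.173, 2.268, -0.001]
wrist_force: [-2.5, -5.1, 2.5]
width: 0.0344
gripper_force: 2.7
```

{"api": "send_rows", "payload": {
  "moves": [0, 0, 0, 0, 0.004, 0, 0.4, 0, 0, 0, 0, 0, 0, 0.4]
}}

```text
t: 13.88
position: [0.6481, -0.1037, 0.0292]
orientation: [2.173, 2.268, -0.001]
wrist_force: [-1.7, -5.7, 2.2]
width: 0.0342
gripper_force: 2.6
```

Run:
```python
from bench import readout
from h import *
s=readout.sense();print(s["position"],s["wrist_force"])
p,d=cams.camera("top");m=cams.camera_model("top")
f=np.load("top0.npz")["p"]
O=np.array([594.2,14.6]);t=np.radians(2.41);R=np.array([[np.cos(t),np.sin(t)],[-np.sin(t),np.cos(t)]])
# profile along the hook y at x'=35,50 at z=.034
for x in(35,45):
    ys=np.arange(85,112,1.5);P=np.c_[np.c_[np.full(len(ys),x),ys]@R+O,np.full(len(ys),34)]/1000
    uv=proj(m,P).astype(np.float32);v=cv2.remap(p,uv[None,:,0],uv[None,:,1],cv2.INTER_LINEAR)[0]
    print(x,[(float(a),v[i].tolist()) for i,a in enumerate(ys)])
a=np.hstack([cv2.resize(q[108:158,185:255],(390,279),interpolation=cv2.INTER_CUBIC) for q in(f,p)])
cv2.imwrite("pics/a5.png",a[:,:,::-1])
```

```text
[ 0.64812644 -0.10374583  0.02919804] [-1.69976478 -5.74049105  2.19345815]
35 [(85.0, [184, 155, 103]), (86.5, [184, 154, 102]), (88.0, [184, 154, 102]), (89.5, [183, 154, 101]), (91.0, [183, 154, 101]), (92.5, [185, 155, 102]), (94.0, [187, 157, 103]), (95.5, [194, 165, 108]), (97.0, [202, 173, 114]), (98.5, [156, 132, 83]), (100.0, [89, 71, 38]), (101.5, [76, 66, 47]), (103.0, [125, 124, 115]), (104.5, [165, 170, 169]), (106.0, [171, 177, 175]), (107.5, [178, 184, 181]), (109.0, [172, 177, 173]), (110.5, [165, 169, 163])]
45 [(85.0, [182, 154, 101]), (86.5, [183, 155, 102]), (88.0, [184, 156, 104]), (89.5, [186, 158, 105]), (91.0, [186, 157, 105]), (92.5, [186, 157, 105]), (94.0, [190, 160, 107]), (95.5, [194, 164, 109]), (97.0, [173, 145, 94]), (98.5, [131, 106, 65]), (100.0, [97, 77, 47]), (101.5, [86, 73, 54]), (103.0, [79, 74, 66]), (104.5, [116, 116, 109]), (106.0, [156, 160, 155]), (107.5, [163, 167, 161]), (109.0, [164, 168, 162]), (110.5, [165, 168, 162])]
```

View pics/a5.png

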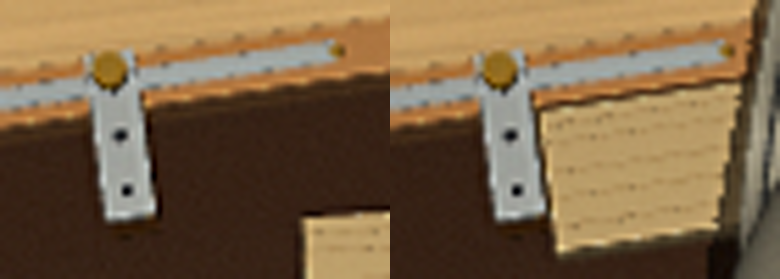

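The gap to the stop is now only about 2 mm, at crop pixels 541–545, and the stop hasn't moved. I'll continue in half-millimetre steps.

{"api": "send_rows", "payload": {
  "moves": [0, 0, 0, 0, 0.004, 0, 0.4, 0, 0, 0, 0, 0.004, 0, 0.4]
}}

```text
t: 14.18
position: [0.6481, -0.1029, 0.0292]
orientation: [2.173, 2.268, -0.001]
wrist_force: [-1.6, -6.5, 2.5]
width: 0.0342
gripper_force: 2.9
```

{"api": "send_rows", "payload": {
  "moves": [0, 0, 0, 0, 0.004, 0, 0.4, 0, 0, 0, 0, 0.002, 0, 0.4]
}}

```text
t: 14.42
position: [0.6481, -0.1022, 0.0292]
orientation: [2.173, 2.268, -0.001]
wrist_force: [-2.1, -5.4, 2.7]
width: 0.034
gripper_force: 2.9
```

{"api": "send_rows", "payload": {
  "moves": [0, 0, 0, 0, 0.004, 0, 0.4, 0, 0, 0, 0, 0, 0, 0.4]
}}

```text
t: 14.68
position: [0.648, -0.1018, 0.0292]
orientation: [2.173, 2.268, -0.001]
wrist_force: [-2.3, -6.1, 2.5]
width: 0.0343
gripper_force: 2.9
```

{"api": "send_rows", "payload": {
  "moves": [0, 0, 0, 0, 0.004, 0, 0.4, 0, 0, 0, 0, 0, 0, 0.4]
}}

```text
t: 14.92
position: [0.648, -0.1017, 0.0292]
orientation: [2.173, 2.268, -0.002]
wrist_force: [-2.1, -7.1, 1.9]
width: 0.0341
gripper_force: 3.7
```

{"api": "send_rows", "payload": {
  "moves": [0, 0, 0, 0, 0.004, 0, 0.4, 0, 0, 0, 0, 0, 0, 0.4]
}}

```text
t: 15.18
position: [0.648, -0.1016, 0.0292]
orientation: [2.173, 2.267, -0.002]
wrist_force: [-2.7, -8.8, 3.3]
width: 0.0344
gripper_force: 4.6
```

{"api": "send_rows", "payload": {
  "moves": [0, 0, 0, 0, 0.004, 0, 0.4, 0, 0, 0, 0, 0, 0, 0.4]
}}

```text
t: 15.42
position: [0.648, -0.1016, 0.0292]
orientation: [2.173, 2.267, -0.003]
wrist_force: [-2.4, -10.9, 1.8]
width: 0.0339
gripper_force: 5.5
```

The rail is against the stop, with force rising to 11 N and no movement. Next I back off and nip the near edge gently against the fence.

{"api": "send_rows", "payload": {
  "moves": [0, 0, 0, 0, -0.25, 0, 0.4, 0, 0, 0, 0, 0, 0.4, 0.4, 0, 0, 0.0278, 0, 0, 0.4, 1, 0, 0, 0.0278, -0.2, 0, 0, 1, 0, 0, 0.0278, -0.2, 0, 0, 1]
}}

```text
t: 16.05
position: [0.6003, -0.129, 0.1258]
orientation: [1.503, 2.758, 0.002]
wrist_force: [-0.3, 0.5, -0.4]
width: 0.0849
gripper_force: 0.0
```

{"api": "send_rows", "payload": {
  "moves": [0, 0, 0.0278, -0.2, 0.24, 0, 1, 0, 0, 0.0278, -0.2, 0.24, 0, 1, 0, 0, 0.0278, 0, 0.24, 0, 1, 0, 0, 0.0278, 0, 0.24, 0, 1, 0, 0, 0.0278, 0, 0.24, 0, 1]
}}

```text
t: 16.68
position: [0.5518, 0.016, 0.1249]
orientation: [-0.196, -3.135, -0.002]
wrist_force: [0.2, 0.2, 0.7]
width: 0.0855
gripper_force: 0.0
```

{"api": "send_rows", "payload": {
  "moves": [0, 0, 0.0276, 0, 0, 0, 1, 0, 0, 0, 0, 0, -0.3, 1, 0, 0, 0, 0, 0, -0.2, 1, 0, 0, 0, 0, 0, 0, 1]
}}

```text
t: 17.18
position: [0.5499, 0.0151, 0.0625]
orientation: [0.067, -3.136, -0.002]
wrist_force: [0.0, 0.3, 1.0]
width: 0.0853
gripper_force: 0.0
```

Run:
```python
from bench import readout
from h import *
s=readout.sense();print(s["position"],s["orientation"],s["width"])
```

```text
[0.54985677 0.0150828  0.06250958] [ 6.74986435e-02 -3.13559127e+00 -2.13303920e-03] 0.08528384494668265
```

{"api": "send_rows", "payload": {
  "moves": [0, 0, 0, 0, 0, -0.25, 1, 0, 0, 0, 0, 0, -0.1, 1, 0, 0, 0, 0, 0, 0, 1]
}}

```text
t: 17.55
position: [0.5517, 0.0144, 0.0228]
orientation: [0.067, -3.139, -0.001]
wrist_force: [-0.4, 0.4, 0.9]
width: 0.0857
gripper_force: 0.0
```

{"api": "send_rows", "payload": {
  "moves": [0, 0, 0, 0.08, 0.003, 0, 1, 0, 0, 0, 0.08, 0.003, 0, 1, 0, 0, 0, 0.06, 0.002, 0, 1, 0, 0, 0, 0.04, 0.002, 0, 1, 0, 0, 0, 0.02, 0.001, 0, 1]
}}

```text
t: 18.18
position: [0.5861, 0.0156, 0.023]
orientation: [0.067, -3.141, 0.0]
wrist_force: [-0.2, -0.6, -0.6]
width: 0.085
gripper_force: 0.0
```

{"api": "send_rows", "payload": {
  "moves": [0, 0, 0, 0.008, 0, 0, 1, 0, 0, 0, 0.008, 0, 0, 1]
}}

```text
t: 18.42
position: [0.5875, 0.0156, 0.0229]
orientation: [0.067, -3.141, -0.0]
wrist_force: [-1.0, 0.8, 0.2]
width: 0.0858
gripper_force: 0.0
```

{"api": "send_rows", "payload": {
  "moves": [0, 0, 0, 0.008, 0, 0, 1, 0, 0, 0, 0.004, 0, 0, 1]
}}

```text
t: 18.68
position: [0.5888, 0.0156, 0.023]
orientation: [0.067, -3.14, -0.0]
wrist_force: [-4.8, -0.0, 2.9]
width: 0.0857
gripper_force: 1.9
```

{"api": "send_rows", "payload": {
  "moves": [0, 0, 0, 0.005, 0, 0, 1, 0, 0, 0, 0, 0, 0, 1]
}}

```text
t: 18.92
position: [0.5888, 0.0155, 0.023]
orientation: [0.067, -3.139, 0.0]
wrist_force: [-6.4, 0.5, 5.5]
width: 0.0853
gripper_force: 3.3
```

{"api": "send_rows", "payload": {
  "moves": [0, 0, 0, 0.004, 0, 0, 1, 0, 0, 0, 0, 0, 0, 1]
}}

```text
t: 19.18
position: [0.5888, 0.0155, 0.023]
orientation: [0.067, -3.138, 0.0]
wrist_force: [-8.7, -0.4, 7.2]
width: 0.0854
gripper_force: 4.6
```

The rail is firm against the fence at 9 N. I'll withdraw clear for an unobstructed check.

{"api": "send_rows", "payload": {
  "moves": [0, 0, 0, -0.25, 0, 0, 1, 0, 0, 0, -0.1, 0, 0.5, 1, 0, 0, 0, -0.2, 0, 0.5, 1, 0, 0, 0, -0.2, 0.4, 0.4, 1, 0, 0, 0, -0.2, 0.45, 0, 1]
}}

```text
t: 19.8
position: [0.4828, 0.1118, 0.188]
orientation: [-0.063, 3.131, 0.002]
wrist_force: [0.3, 0.4, -0.3]
width: 0.085
gripper_force: 0.0
```

{"api": "send_rows", "payload": {
  "moves": [0, 0, 0, -0.2, 0.45, 0, 1, 0, 0, 0, -0.2, 0.45, 0, 1, 0, 0, 0, -0.2, 0.45, 0, 1, 0, 0, 0, -0.1, 0.45, 0, 1, 0, 0, 0, -0.1, 0.45, 0, 1]
}}

```text
t: 20.42
position: [0.3836, 0.3832, 0.1832]
orientation: [-0.068, 3.14, 0.001]
wrist_force: [0.9, 0.1, -0.6]
width: 0.0856
gripper_force: 0.0
```

{"api": "send_rows", "payload": {
  "moves": [0, 0, 0, -0.1, 0.45, 0, 1, 0, 0, 0, 0, 0.45, 0, 1, 0, 0, 0, 0, 0, 0, 1]
}}

```text
t: 20.8
position: [0.3709, 0.4921, 0.1814]
orientation: [0.073, -3.14, 0.0]
wrist_force: [-0.2, -1.5, -0.5]
width: 0.0858
gripper_force: 0.0
```

Run:
```python
from h import *
p,d=cams.camera("top");m=cams.camera_model("top");q,_=cams.camera("side")
print(rectfit(m,p,.034,(140,115,70),(255,225,165),(208,290,120,165)))
f=np.load("top0.npz")["p"]
a=np.hstack([cv2.resize(p[100:170,180:300],(480,280),interpolation=cv2.INTER_CUBIC),cv2.resize(q[135:215,235:325],(315,280),interpolation=cv2.INTER_CUBIC)])
cv2.imwrite("pics/a6.png",a[:,:,::-1])
# stop shift vs start: phase correlation on the steel arm / thumbscrew
A,B=[cv2.cvtColor(i[112:150,198:214],cv2.COLOR_RGB2GRAY).astype(np.float32) for i in(f,p)]
print(cv2.phaseCorrelate(A,B))
```

```text
[(648.2462158203125, 19.15143585205078, 117.19725799560547, 226.654052734375, -4.695899963378906)]
((0.14418185001435724, 0.147579202083147), 0.9017136789858341)
```

View pics/a6.png

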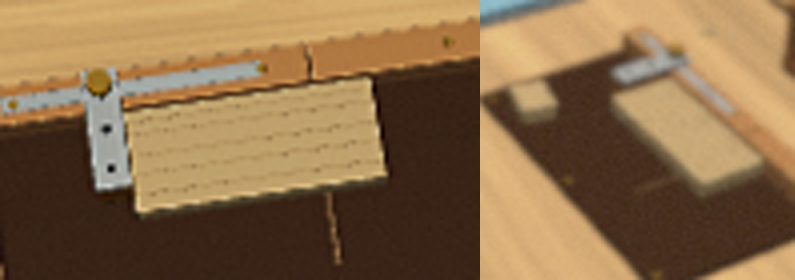

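The rail looks flush along the fence and up to the stop, and the stop has shifted by only about 0.1 px. I'll check this numerically with a tighter mask.

Run:
```python
from h import *
m=cams.camera_model("top")
O=np.array([594.2,14.6]);t=np.radians(2.41);R=np.array([[np.cos(t),np.sin(t)],[-np.sin(t),np.cos(t)]])
p=np.mean([cams.camera("top")[0] for _ in range(4)],0).astype(np.uint8)
for r in [rectfit(m,p,.034,(150,138,80),(255,225,145),(200,290,110,165))]:
    for c in r: print(np.round(c,1),"hook",(R@(np.array(c[:2])-O)).round(1))
# edge positions from luminance/colour profiles in hook frame
def prof(A,z):
    P=np.c_[A@R+O,np.full(len(A),z)]/1000;uv=proj(m,P).astype(np.float32)
    return cv2.remap(p,uv[None,:,0],uv[None,:,1],cv2.INTER_CUBIC)[0].astype(float)
print("left end (y' of drop in warm brightness)")
for x in(15,25,35,50,65,80):
    ys=np.arange(90,110,.25);g=prof(np.c_[np.full(len(ys),x),ys],34)[:,0];j=np.argmin(np.gradient(g));print(x,ys[j],g[j:j+24].min())
print("near edge x', right end y'")
for y in(-95,-50,0,50,90):
    xs=np.arange(-12,18,.25);g=prof(np.c_[xs,np.full(len(xs),y)],34)[:,0];print(y,xs[np.argmax(np.gradient(g))])
for x in(15,50,80):
    ys=np.arange(-120,-95,.25);g=prof(np.c_[np.full(len(ys),x),ys],34)[:,0];print(x,ys[np.argmax(np.gradient(g))])
```

```text
[645.7  13.8  89.9 210.3   2.4] hook [51.4 -2.9]
left end (y' of drop in warm brightness)
15 102.25 42.0
25 101.0 41.0
35 98.5 155.0
50 100.5 81.0
65 101.75 151.0
80 99.75 113.0
near edge x', right end y'
-95 6.75
-50 6.75
0 7.0
50 6.5
90 6.0
15 -108.25
50 -108.75
80 -108.0
```

The rail measures 2.4°, the same as the hook, with its centre at (51.4, −2.9) against a target of (50, −3). I'll make one last gentle touch on the end to confirm contact with the stop.

{"api": "send_rows", "payload": {
  "moves": [0, 0, -0.0278, 0.178, -0.4, 0, 0.4, 0, 0, -0.0278, 0.178, -0.4, 0, 0.4, 0, 0, -0.0278, 0.178, -0.4, 0, 0.4, 0, 0, -0.0278, 0.178, -0.4, 0, 0.4, 0, 0, -0.0278, 0.178, -0.4, 0, 0.4]
}}

```text
t: 21.72
position: [0.4796, 0.2468, 0.1835]
orientation: [1.277, 2.869, 0.002]
wrist_force: [1.1, 0.0, 0.7]
width: 0.0343
gripper_force: 0.0
```

{"api": "send_rows", "payload": {
  "moves": [0, 0, -0.0278, 0.178, -0.4, 0, 0.4, 0, 0, -0.0278, 0.178, -0.4, 0, 0.4, 0, 0, -0.0278, 0.178, -0.4, 0, 0.4, 0, 0, -0.0276, 0.178, -0.4, 0, 0.4, 0, 0, 0, 0.178, -0.4, 0, 0.4]
}}

```text
t: 22.35
position: [0.586, 0.0066, 0.1836]
orientation: [2.177, 2.263, 0.002]
wrist_force: [1.2, -0.3, -0.2]
width: 0.034
gripper_force: 0.0
```

{"api": "send_rows", "payload": {
  "moves": [0, 0, 0, 0.178, -0.4, 0, 0.4, 0, 0, 0, 0.178, -0.4, 0, 0.4, 0, 0, 0, 0.178, -0.4, 0, 0.4, 0, 0, 0, 0, 0, 0, 0.4, 0, 0, 0, 0, 0, 0, 0.4]
}}

```text
t: 22.98
position: [0.6493, -0.1353, 0.1829]
orientation: [-2.175, -2.266, -0.0]
wrist_force: [0.1, 0.2, 0.5]
width: 0.0343
gripper_force: 0.0
```

{"api": "send_rows", "payload": {
  "moves": [0, 0, 0, 0, 0, -0.5, 0.4, 0, 0, 0, 0, 0, -0.5, 0.4, 0, 0, 0, 0, 0, -0.2, 0.4, 0, 0, 0, 0, 0, -0.07, 0.4, 0, 0, 0, 0, 0, 0, 0.4]
}}

```text
t: 23.6
position: [0.6502, -0.1341, 0.0314]
orientation: [2.172, 2.269, 0.001]
wrist_force: [0.3, -0.7, 0.7]
width: 0.0341
gripper_force: 0.0
```

{"api": "send_rows", "payload": {
  "moves": [0, 0, 0, -0.002, 0.08, 0, 0.4, 0, 0, 0, -0.002, 0.08, 0, 0.4, 0, 0, 0, 0, 0.05, 0, 0.4, 0, 0, 0, 0, 0.03, 0, 0.4, 0, 0, 0, 0, 0, 0, 0.4]
}}

```text
t: 24.22
position: [0.6494, -0.1057, 0.0303]
orientation: [-2.173, -2.269, 0.0]
wrist_force: [-0.5, -0.3, 0.3]
width: 0.0341
gripper_force: 0.0
```

{"api": "send_rows", "payload": {
  "moves": [0, 0, 0, 0, 0.006, 0, 0.4, 0, 0, 0, 0, 0, 0, 0.4]
}}

```text
t: 24.48
position: [0.6494, -0.1054, 0.0303]
orientation: [-2.174, -2.268, 0.0]
wrist_force: [0.6, -0.7, 0.2]
width: 0.0341
gripper_force: 0.0
```

{"api": "send_rows", "payload": {
  "moves": [0, 0, 0, 0, 0.012, 0, 0.4, 0, 0, 0, 0, 0.008, 0, 0.4]
}}

```text
t: 24.72
position: [0.6494, -0.1029, 0.0303]
orientation: [-2.174, -2.268, -0.0]
wrist_force: [-0.2, -0.3, -0.2]
width: 0.0344
gripper_force: 0.0
```

{"api": "send_rows", "payload": {
  "moves": [0, 0, 0, 0, 0.006, 0, 0.4, 0, 0, 0, 0, 0.002, 0, 0.4]
}}

```text
t: 24.98
position: [0.6494, -0.1018, 0.0303]
orientation: [-2.173, -2.268, 0.0]
wrist_force: [-0.7, 0.5, -0.3]
width: 0.0342
gripper_force: 0.0
```

{"api": "send_rows", "payload": {
  "moves": [0, 0, 0, 0, 0.004, 0, 0.4, 0, 0, 0, 0, 0, 0, 0.4]
}}

```text
t: 25.22
position: [0.6494, -0.1017, 0.0304]
orientation: [2.173, 2.268, -0.0]
wrist_force: [-0.2, -2.8, -1.2]
width: 0.0341
gripper_force: 0.9
```

Contact comes at the same y (−0.1017), so the rail hadn't left the stop. One small firming step, then I'll retreat.

{"api": "send_rows", "payload": {
  "moves": [0, 0, 0, 0, 0.005, 0, 0.4, 0, 0, 0, 0, 0.003, 0, 0.4]
}}

```text
t: 25.48
position: [0.6494, -0.1016, 0.0304]
orientation: [2.173, 2.267, -0.002]
wrist_force: [-0.2, -6.5, -1.3]
width: 0.0337
gripper_force: 3.6
```

{"api": "send_rows", "payload": {
  "moves": [0, 0, 0, 0, -0.25, 0, 0.4, 0, 0, 0, 0, 0, 0.4, 0.4, 0, 0, 0, 0, 0, 0.4, 0.4, 0, 0, 0, -0.3, 0, 0.4, 0.4, 0, 0, 0, 0, 0, 0, 0.4]
}}

```text
t: 26.1
position: [0.6151, -0.131, 0.1806]
orientation: [2.168, 2.263, 0.007]
wrist_force: [0.9, 0.6, -0.9]
width: 0.0342
gripper_force: 0.0
```

Run:
```python
from bench import readout,order
s=readout.sense();print(s["position"],s["wrist_force"],s["t"])
print(order.finish_job())
```

```text
[ 0.61505888 -0.13103725  0.18055658] [ 0.85234167  0.61922965 -0.86085073] 26.1
the job is handed in; nothing more can be done
None
```

The ash rail now lies tight along the fence with its left end against the stop block, which stayed at its setting, and the job was handed in at 26 s of the 67 s limit.

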